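# Open the vacuum pump's filter box

## Task

Open the filter box: press its snap tab straight down until the cover springs free, then push the cover by the upright back of its thumb ramp, off its seat and along the deck until the whole cover is past the catch teeth and they have come up again behind it. Only press and push with the fingertips: do not lift the cover, and leave the flask, beaker and spare filter where they stand.

Things in the scene. Friction and masses are not known exactly. Their poses are not given: they have to be found in the camera images.
- unit: Filter box fixed to the bench, cream plastic, 266 x 132 mm, its deck 50 mm above the bench. Origin: on the bench under the centre of the cover's seat; x is the way the cover slides off, y points to the snap tab's side, z up. Box x = -76..190, y = -66..66 mm; catch housing (52 mm high) x = 20..92, y = 66..125 mm. An 80 mm square well with a round filter lies under the cover.
- seat (a point): Centre of the seat on the deck, 50 mm above the box's origin. Side walls stand 9.5 mm over the deck at |y| above 56.5 mm; at x = -52..72 mm lips (|y| above 48 mm, tops 13 mm over the deck) reach over the cover's side edges. The back wall (x below -60 mm) is 12 mm over the deck.
- teeth (a point): Point on the deck midway between the two catch teeth, 57 mm along x from the seat's centre. The teeth (10 mm long in x, 16 mm wide, at y = +-37 mm) are one piece with the snap tab, stand 6.5 mm out of the deck while it is up, and block the cover. Beyond lies the open parking deck.
- stop (a point): Middle of the inner face of the 9.5 mm high stop at the deck's end, 181.5 mm along x from the seat's centre, at deck height. A fully pushed cover touches it with its front edge; its origin is then about 131 mm from the seat's centre.
- tab (a joint): Travel of the snap tab, m: 0 up (as found), 0.010 fully in. Sprung: pressing takes 2 to 7 N, most while the cover bears on the teeth. From about 0.007 the teeth are below the deck and a spring behind the cover shoves it about 9 mm along, over the teeth, which it then keeps down when the tab is let go. With nothing above the teeth the tab comes up again.
- tab_top (a point): Centre of the top of the snap tab's square pad, 34 x 34 mm, dark grey, standing beside the cover on the catch housing: at x = 56, y = 95, z = 78 mm in the box's frame while up; z is up.
- cover: Loose sliding cover, dark grey plastic, 100 mm (x, along the slide) x 110 x 8 mm, about 0.11 kg. Origin: centre of its underside, lying on the deck; axes parallel to the box's. At first about 1 mm along x from the seat's centre, against the teeth; at 113 mm or more the teeth come up behind it. Pushing it over the teeth takes up to about 5 N.
- cover_push (a point): Centre of the upright back face of the cover's thumb ramp: the face is 60 mm wide, looks to the cover's -x, spans 8 to 26 mm above the cover's underside; the point lies 26 mm behind the cover's origin and 17 mm above its underside. The ramp falls away to +x, 60 mm wide. Push it here to +x.
- flask: Bystander: conical glass flask, 72 mm wide, 108 mm high; origin at the centre of its foot.
- beaker: Bystander: glass beaker, 72 mm wide, 95 mm high; origin at the centre of its foot.
- spare: Bystander: spare round filter, 66 mm wide, 32 mm high, white with dark end caps, lying flat; origin at the centre of its underside.
Things that resemble listed ones, but are neither listed nor needed, are in the scene too. Of the things like the cover, leave any that is purple or yellow; of the rest the smaller one is meant.

How it is judged:
On the way, in this order (a step that is already met when the one before it is completed fails the run):
1. the snap tab is pressed in and the cover is still on its seat (value of joint tab above 0.005 m and x of cover in the frame of unit below 0.03 m), for 0.1 s.
2. the cover is past the teeth and they have come up behind it (x of cover in the frame of unit above 0.11 m and value of joint tab below 0.003 m), for 0.2 s.
At the end, for the whole second after the job is handed in: The cover lies flat and still on the parking deck, its origin 110 to 135 mm along the box's x axis from the seat's centre and within 6 mm of the middle line, the tab and its teeth are up again (within 3 mm), and flask, beaker and spare filter are within 15 mm of where they stood (all of step 2 and x of cover in the frame of unit below 0.135 m and y of cover in the frame of unit between -0.006 and 0.006 m and z of cover in the frame of unit between 0.046 and 0.053 m and angle between cover's own z axis and vertical below 0.05 rad and linear speed of cover below 0.01 m/s and distance of each of flask, beaker, spare from where it was at the start of the episode below 0.015 m); the robot touches nothing.
It fails at once if the cover is lifted (its underside more than 12 mm above the deck) or tipped up more than 0.2 rad (z of cover in the frame of unit above 0.062 m or angle between cover's own z axis and vertical above 0.2 rad).
It fails at once if a bystander is shifted more than 15 mm or tipped over (distance of any of flask, beaker, spare from where it was at the start of the episode above 0.015 m or angle between any of flask, beaker's own z axis and vertical above 0.4 rad).
It also fails if it takes over 42 s, if anything falls off the work surface, if the arm or the gripper's body presses on something with over 40 N, if the wrist force passes 120 N, or if a joint passes its speed limit or range.

## Robot

A 6-joint arm with a two-finger parallel gripper is mounted at the origin on the work surface. World frame = base frame: x ahead of the robot, y to its left, z up, the work surface at z = 0. Lengths are in m, angles in rad, forces in N, time in s.
With the tool pointing down it reaches from about 0.4 to 0.825 m from the base axis. Payload 7 kg.
Tool frame: the origin (TCP) lies at the very end of the fingers, on their centre line; the grasp point (between the pads) lies 19 mm behind it (ctrl.grasp_offset is the distance from the TCP to the grasp point, in m); z points along the fingers, y is the line along which they close (so a half turn about z gives the same grasp; the last joint's range is limited). The gripper opens to 85 mm and grips with 20 to 120 N. Pads are 22 mm wide; open, the fingers measure 114 mm over their backs; the gripper's body (76 mm by 85 mm) begins 54 mm behind the grasp point. The pads swing forward as they close: fully open they stand 13 mm farther back than shut.
Start: joints at [-0.901, 0.359, 0.012, 0, -1.224, -0.288], TCP at [0.251, -0.626, 0.231] pointing down, gripper open.
Joint ranges: [-3.07, 3.07], [-1.43, 2.12], [-1.02, 1.25], [-3.03, 1.67], [-3.05, -0], [-3.03, 3.03]. Speed limits (rad/s): [2.39, 2.39, 3.01, 3.14, 3.14, 3.14].

## Interface

Orientations are given as [roll, pitch, yaw] about the fixed x, y, z axes, in that order (R = Rz(yaw) Ry(pitch) Rx(roll)).
In Python, from cell import ctrl gives the robot as it stands.
- The arm moves only by the tool apply_moves, never from a script. Its argument "deltas" is a list of rows, each a list of 3 entries, a list of its own where there are three numbers: the turn, a rotation vector about the tool's x, y, z normalised to -1 to 1, where 1 is 0.5 rad, then the shift along the tool's x, y, z normalised to -1 to 1, where 1 is 0.3 m, then the opening, from -1 (shut) to 1 (fully open). A call has 1 to 8 rows; each row is the pose to reach, as a shift and turn from the pose commanded when the call began, along the tool's axes at that moment; what a row does not reach only later rows make up. A row lasts 1/10 s, in which the tool goes at most 50 mm and 8.59 degrees, less where a joint would pass 70% of its speed; a pose out of reach is approached as far as the arm can. A call with a number of a shift or a turn outside -1 to 1 is refused whole. A call with a gripper value outside its range is refused whole. The fingers move at their own pace and stop on an object; "grip_force" is the grip in N (left out, the last holds). Time passes only in rows, so rows that repeat a pose let the fingers close. It gives the time, the measured TCP pose, the force, the opening and the grip force at its end, in the units of the state.
- ctrl.state(): the state, without advancing time (a new reading comes with each control period).
- ctrl.camera(name): name is "scene" or "top"; returns the picture (480x640x3 uint8, red, green, blue); there is no depth.
- ctrl.camera_params(name): a dict with "fx", "fy", "cx", "cy" (pixels), "distortion" ([k1, k2, p1, p2, k3] as OpenCV has them; the pictures are not rectified), "T" (4x4, takes a point from camera to world coordinates). Camera axes: x right, y up, looking along -z (the intrinsics and any distortion apply to the point x, -y, -z); pixel columns grow to the right and rows downward; lengths in m; the calibration is good to about 2 mm. A picture is of the moment at which its call begins. camera_params takes no time and is no camera call.
- ctrl.sign_off(): hands the job in; it is judged then, once.
The state is a dict: "t": time; "joint_pos": joint angles; "joint_velocities": joint speeds; "joint_torque": joint torques, N m; "ee_pos": TCP position; "ee_rot": TCP orientation; "wrist_force": force on the tool from outside, world axes, zero at the start; "wrist_torque": the same for the moment, N m; "grip_width": finger opening in m; "gripper_force": force on a finger pad.
Only numpy, scipy, OpenCV 4.12 (cv2) and the standard library are available. Lean on these libraries where they do the work, as an engineer would, in place of code of your own. Each camera call takes 0.05 s, during which the arm holds its last target. There are 200 camera calls.

## Working session

There is one attempt and no reset: what is moved stays moved. The work goes in short steps, Python scripts to look and compute and a tool call to move; the robot and the scene stay as the last step left them, time stands still between calls to the robot, and variables do not carry over. Pictures are saved under pics/ and viewed, at most 10 in all, crops included, and the job is handed in when it is done.

Besides the shell and the picture viewer there is one more tool, called after "Emit:" by a JSON object that holds its "method" and its "body", one argument or row to a line. apply_moves: Moves the arm, as the interface text tells. Scaled input: -1 to 1 covers 0.3 m each way for a shift and 0.5 rad each way for a turn. Its arguments: {"type":"object","properties":{"deltas":{"type":"array"},"grip_force":{"type":"number"}},"required":["deltas"]}

```bash
mkdir -p pics; ls; python3 - <<'E'
from cell import ctrl
import cv2,numpy as np
for n in("scene","top"):
    im=ctrl.camera(n); cv2.imwrite(f"pics/{n}0.png",im[:,:,::-1]); p=ctrl.camera_params(n)
    print(n,{k:np.round(v,4).tolist() for k,v in p.items()})
s=ctrl.state();print(s['t'],s['ee_pos'],s['ee_rot'],s['grip_width'])
E
```

```text
pics
scene {'fx': 513.4371, 'fy': 513.4371, 'cx': 310.7384, 'cy': 240.9679, 'distortion': [-0.1288, 0.0, 0.0, 0.0, 0.0], 'T': [[-0.037, -0.7346, 0.6775, 1.1658], [0.9992, -0.0382, 0.0131, -0.1096], [0.0162, 0.6775, 0.7354, 0.7425], [0.0, 0.0, 0.0, 1.0]]}
top {'fx': 476.6592, 'fy': 476.6592, 'cx': 326.8209, 'cy': 238.8034, 'distortion': [0.0297, 0.0, 0.0, 0.0, 0.0], 'T': [[-0.0094, 0.9907, -0.136, 0.4535], [-0.9999, -0.008, 0.0104, -0.1099], [0.0092, 0.1361, 0.9906, 0.8783], [0.0, 0.0, 0.0, 1.0]]}
0.1 [ 0.25132861 -0.62601288  0.23047307] [ 3.14013718e+00 -1.57173779e-04 -2.75986581e+00] 0.08519933728293771
```

View pics/top0.png

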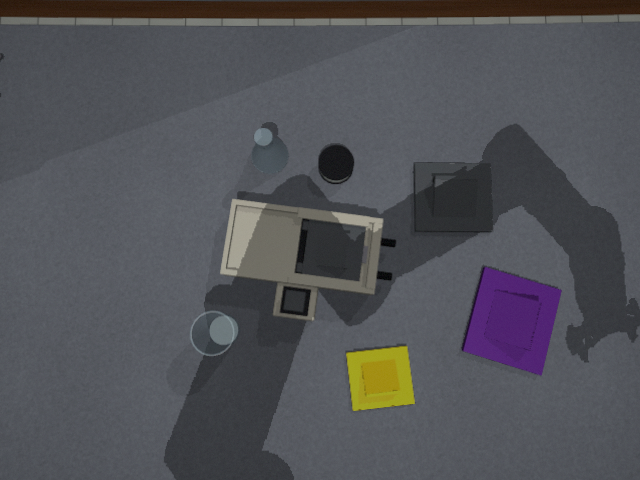

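View pics/scene0.png

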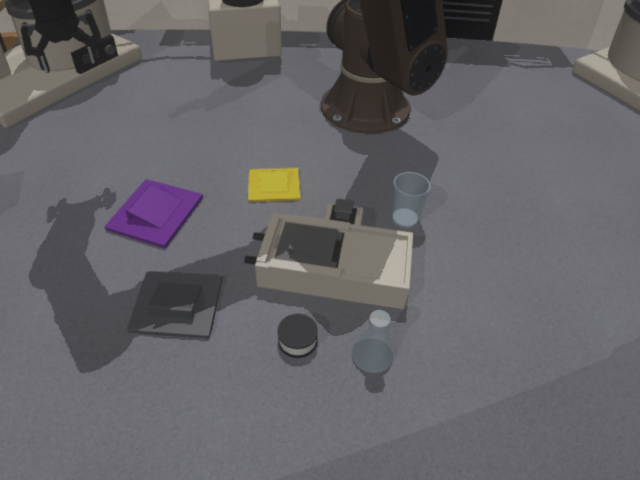

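The top view shows the box with corners at about (232,200), (383,217), (376,293) and (221,276). It slides to image left (+y world), and the tab is at (296,300).

Cover candidates are the dark one on the box at (333,250), the larger dark plate at (453,197), the purple one at (512,320) and the yellow one at (380,378). By the description I choose (333,250), and I'll check it in a crop.

```bash
cat > h.py <<'E'
import cv2,numpy as np
from cell import ctrl
def ray(n,uv):
    p=ctrl.camera_params(n);K=np.array([[p['fx'],0,p['cx']],[0,p['fy'],p['cy']],[0,0,1]])
    u=cv2.undistortPoints(np.array(uv,float).reshape(-1,1,2),K,np.array(p['distortion']))[:,0]
    d=np.c_[u[:,0],-u[:,1],-np.ones(len(u))]@np.array(p['T'])[:3,:3].T
    return np.array(p['T'])[:3,3],d
def plane(n,uv,z):
    o,d=ray(n,uv); return o+d*((z-o[2])/d[:,2])[:,None]
def proj(n,P):
    p=ctrl.camera_params(n);T=np.linalg.inv(np.array(p['T']));q=np.atleast_2d(P)@T[:3,:3].T+T[:3,3]
    q=q*[1,-1,-1];K=np.array([[p['fx'],0,p['cx']],[0,p['fy'],p['cy']],[0,0,1]])
    return cv2.projectPoints(q,np.zeros(3),np.zeros(3),K,np.array(p['distortion']))[0][:,0]
E
python3 - <<'E'
import cv2,numpy as np
im=cv2.imread("pics/top0.png")
c=im[185:335,200:400]; c=cv2.convertScaleAbs(cv2.resize(c,None,fx=4,fy=4,interpolation=cv2.INTER_CUBIC),alpha=1.6,beta=10)
cv2.imwrite("pics/crop1.png",c)
im=cv2.imread("pics/scene0.png")
c=im[185:315,235:425]; c=cv2.convertScaleAbs(cv2.resize(c,None,fx=4,fy=4,interpolation=cv2.INTER_CUBIC),alpha=1.6,beta=10)
cv2.imwrite("pics/crop2.png",c)
E
```

```text
(no output)
```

View pics/crop1.png

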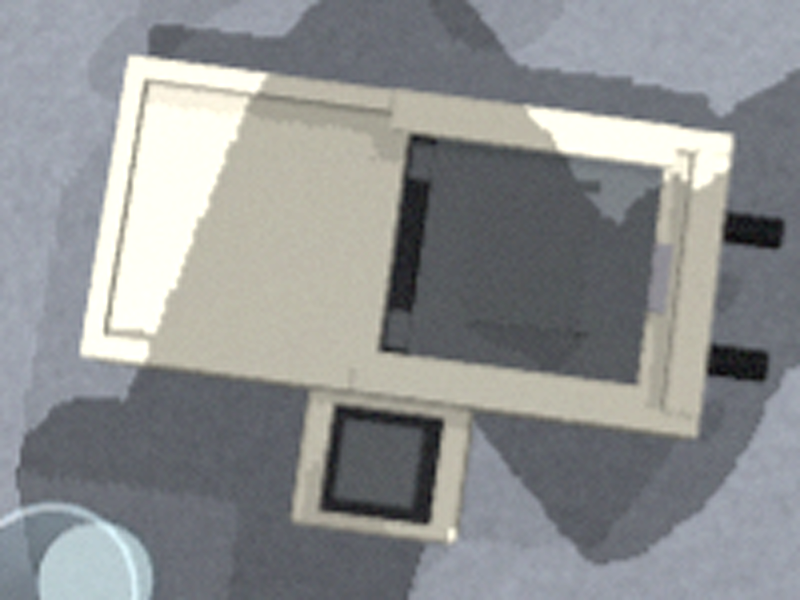

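View pics/crop2.png

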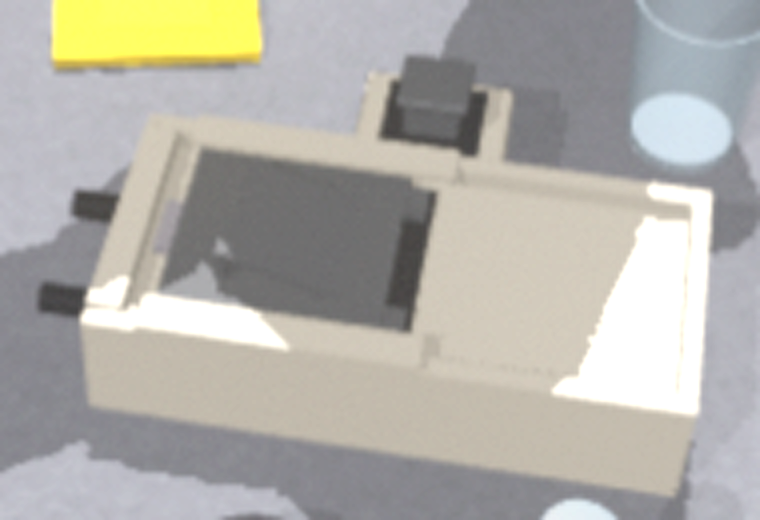

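The crops confirm it: the cover on the box is the dark one, up against the teeth. The box's top corners in the top crop are (130,57), (82,356), (697,437) and (733,134), with the pad centre at (383,464). The scene crop shows the pad at (437,82).

```bash
python3 - <<'E'
from h import *
from scipy.optimize import least_squares
# box-frame points: stop -y, stop +y, back +y, back -y, pad
B=np.array([[.19,-.066,.0595],[.19,.066,.0595],[-.076,.066,.062],[-.076,-.066,.062],[.056,.095,.078]])
t=np.array([[130,57],[82,356],[697,437],[733,134],[383,464]])/4+[200,185]
s=np.array([[697,412],[712,189],[155,118],[83,322],[437,82]])/4+[235,185]
def W(q): 
    c,k=np.cos(q[2]),np.sin(q[2]); return np.c_[q[0]+c*B[:,0]-k*B[:,1],q[1]+k*B[:,0]+c*B[:,1],B[:,2]]
for use in("top","scene","both"):
    f=lambda q:np.r_[(proj("top",W(q))-t).ravel()*(use!="scene"),(proj("scene",W(q))-s).ravel()*(use!="top")]
    r=least_squares(f,[.5,-.1,1.5]);print(use,r.x.round(4),r.fun.round(1))
q=r.x;c,k=np.cos(q[2]),np.sin(q[2]);R=np.array([[c,-k],[k,c]])
for n,p in dict(tab=(.056,.095),push=(-.025,0),end=(.131-.026,0)).items(): print(n,(q[:2]+R@p).round(4))
print('spare,flask foot,beaker',plane("top",[[336,163]],.032).round(3),plane("top",[[270,155]],.0).round(3),plane("top",[[212,333]],.095).round(3))
E
```

```text
top [ 0.5457 -0.1332  1.4326] [-0.1 -0.1 -0.1  0.1  0.6 -0.1  0.3 -0.1 -0.6  0.1 -0.   0.  -0.   0.
 -0.  -0.  -0.  -0.  -0.  -0. ]
scene [ 0.5461 -0.13    1.4384] [-0.   0.  -0.   0.  -0.  -0.  -0.  -0.  -0.   0.   1.   0.5  0.1  0.4
 -1.2 -1.5  0.1  0.1 -0.2 -0.1]
both [ 0.5459 -0.1317  1.4346] [-1.1  0.  -0.9  0.2 -0.2 -0.3 -0.6 -0.3 -1.4  0.1 -0.1  0.7 -0.7  0.6
 -1.9 -1.7 -0.9 -0.2 -0.9 -0.1]
tab [ 0.4594 -0.0633]
push [ 0.5425 -0.1565]
end [ 0.5601 -0.0277]
spare,flask foot,beaker [[ 0.71  -0.137  0.032]] [[ 0.736 -0.013  0.   ]] [[0.41  0.068 0.095]]
```

Emit:
{"method": "apply_moves", "body": {
  "deltas": [
    [[0,0,-1],[-0.67,0.74,0],-1],
    [[0,0,-1],[-0.67,0.74,0],-1],
    [[0,0,-1],[-0.67,0.74,0],-1],
    [[0,0,-1],[-0.67,0.74,0],-1],
    [[0,0,-1],[-0.67,0.74,0],-1],
    [[0,0,-1],[-0.67,0.74,0],-1],
    [[0,0,-1],[-0.67,0.74,0],-1],
    [[0,0,-1],[-0.67,0.74,0],-1]
  ]
}}

```text
t: 0.9
ee_pos: [0.3559, -0.3444, 0.2316]
ee_rot: [-3.141, 0.0, -2.257]
wrist_force: [-0.4, -0.7, -0.2]
grip_width: 0.0
gripper_force: 0.0
```

```bash
cat >> h.py <<'E'
Q=(.5459,-.132,1.4346)
def go(bx,by,z,Q=Q):
    """print normalised shift/turn to reach box-frame (bx,by), world z, tool x along -box x"""
    from scipy.spatial.transform import Rotation as R
    s=ctrl.state();M=R.from_euler('xyz',s['ee_rot']);c,k=np.cos(Q[2]),np.sin(Q[2])
    P=np.array([Q[0]+c*bx-k*by,Q[1]+k*bx+c*by,z]);D=R.from_euler('xyz',[np.pi,0,Q[2]-np.pi])
    d=s['ee_pos']-np.array([Q[0],Q[1],0])
    print('t',round(s['t'],2),'box',np.round([c*d[0]+k*d[1],-k*d[0]+c*d[1],d[2]],4),'F',np.round(s['wrist_force'],1),'w',round(s['grip_width'],4))
    print('turn',((M.inv()*D).as_rotvec()/.5).round(3),'shift',(M.inv().apply(P-s['ee_pos'])/.3).round(3))
E
python3 -c "
from h import *
go(.056,.095,.12)"
```

```text
t 0.9 box [-0.2362  0.1594  0.2316] F [-0.4 -0.7 -0.2] w 0.0
turn [-1.000e-03  0.000e+00 -1.099e+00] shift [-0.943  0.326  0.372]
```

Emit:
{"method": "apply_moves", "body": {
  "deltas": [
    [[0,0,-1],[-0.94,0.33,0],-1],
    [[0,0,-1],[-0.94,0.33,0],-1],
    [[0,0,-1],[-0.94,0.33,0],-1],
    [[0,0,-1],[-0.94,0.33,0],-1],
    [[0,0,-1],[-0.94,0.33,0],-1],
    [[0,0,-1],[-0.94,0.33,0],-1],
    [[0,0,-1],[-0.94,0.33,0],-1],
    [[0,0,-1],[-0.94,0.33,0],-1]
  ]
}}

```text
t: 1.7
ee_pos: [0.4584, -0.0648, 0.2308]
ee_rot: [3.14, -0.001, -1.759]
wrist_force: [-0.2, -1.1, 1.1]
grip_width: -0.0001
gripper_force: 0.0
```

```bash
python3 -c "
from h import *
go(.056,.095,.09)"
```

```text
t 1.7 box [0.0547 0.0958 0.2308] F [-0.2 -1.1  1.1] w -0.0001
turn [ 0.002 -0.001 -0.104] shift [-0.005 -0.003  0.469]
```

Emit:
{"method": "apply_moves", "body": {
  "deltas": [
    [[0,0,-0.1],[-0.005,-0.003,0.15],-1],
    [[0,0,-0.1],[-0.005,-0.003,0.3],-1],
    [[0,0,-0.1],[-0.005,-0.003,0.42],-1],
    [[0,0,-0.1],[-0.005,-0.003,0.47],-1],
    [[0,0,-0.1],[-0.005,-0.003,0.47],-1]
  ]
}}

```text
t: 2.2
ee_pos: [0.4571, -0.0659, 0.0879]
ee_rot: [3.136, -0.002, -1.713]
wrist_force: [0.0, 0.7, -0.0]
grip_width: 0.0
gripper_force: 0.0
```

```bash
python3 -c "
from h import *
go(.056,.095,.07)
im=ctrl.camera('scene')[150:300,240:440,::-1]
cv2.imwrite('pics/p1.png',cv2.convertScaleAbs(cv2.resize(im,None,fx=4,fy=4),alpha=1.6))"
```

```text
t 2.2 box [0.0534 0.0969 0.0879] F [ 0.   0.7 -0. ] w 0.0
turn [ 0.01  -0.004 -0.012] shift [-0.009 -0.007  0.06 ]
```

View pics/p1.png

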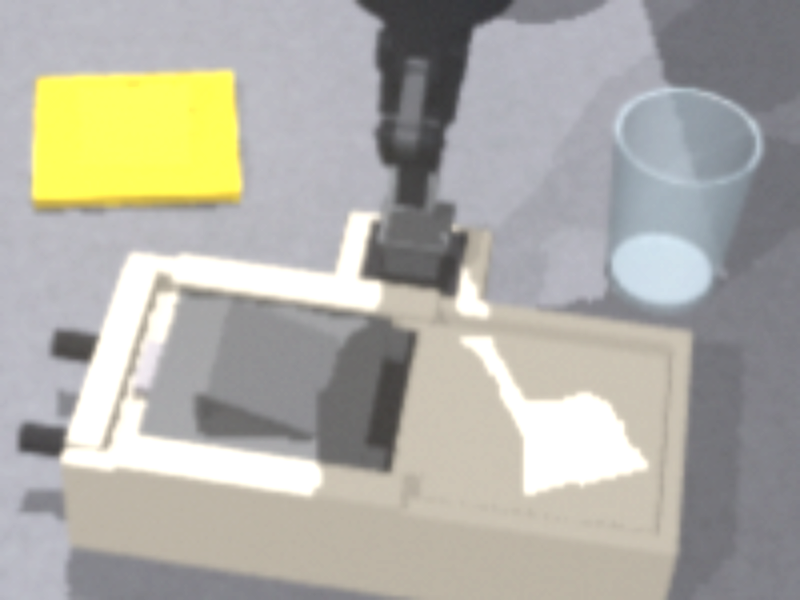

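The fingertips are over the pad at (418,225), and the cover is still seated. Next I press.

Emit:
{"method": "apply_moves", "body": {
  "deltas": [
    [[0.01,0,-0.01],[-0.009,-0.007,0.02],-1],
    [[0.01,0,-0.01],[-0.009,-0.007,0.035],-1],
    [[0.01,0,-0.01],[-0.009,-0.007,0.045],-1],
    [[0.01,0,-0.01],[-0.009,-0.007,0.055],-1],
    [[0.01,0,-0.01],[-0.009,-0.007,0.063],-1],
    [[0.01,0,-0.01],[-0.009,-0.007,0.063],-1],
    [[0.01,0,-0.01],[-0.009,-0.007,0.063],-1]
  ]
}}

```text
t: 2.95
ee_pos: [0.4621, -0.0611, 0.0716]
ee_rot: [-3.136, 0.0, -1.705]
wrist_force: [1.7, -2.3, 2.2]
grip_width: 0.0
gripper_force: 1.2
```

```bash
python3 -c "
from h import *
go(.056,.095,.069)
im=ctrl.camera('scene')[150:300,240:440,::-1]
cv2.imwrite('pics/p2.png',cv2.convertScaleAbs(cv2.resize(im,None,fx=4,fy=4),alpha=1.6))"
```

```text
t 2.95 box [0.0588 0.0926 0.0716] F [ 1.7 -2.3  2.2] w 0.0
turn [-0.011  0.     0.005] shift [0.009 0.008 0.009]
```

View pics/p2.png

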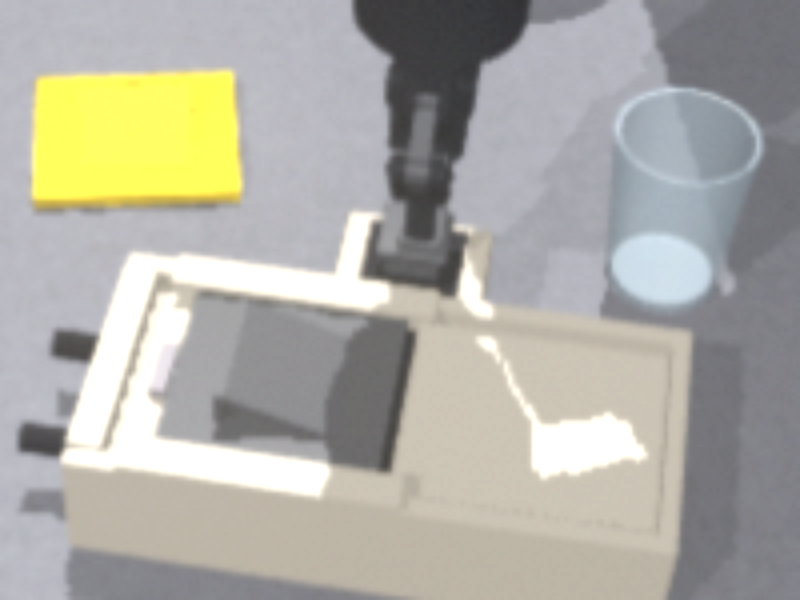

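The cover has started to shift: its ramp back is now at (215,415), about 7 mm along. The tab is about 6.4 mm in, so I press a bit deeper.

Emit:
{"method": "apply_moves", "body": {
  "deltas": [
    [[0,0,0],[0,0,0.01],-1],
    [[0,0,0],[0,0,0.015],-1],
    [[0,0,0],[0,0,0.015],-1],
    [[0,0,0],[0,0,0.015],-1]
  ]
}}

```text
t: 3.4
ee_pos: [0.4621, -0.061, 0.0677]
ee_rot: [-3.136, 0.0, -1.704]
wrist_force: [-3.0, 0.9, 15.0]
grip_width: 0.0003
gripper_force: 7.5
```

```bash
python3 -c "
from h import *
go(.056,.095,.069)
im=ctrl.camera('scene')[150:300,240:440,::-1]
cv2.imwrite('pics/p3.png',cv2.convertScaleAbs(cv2.resize(im,None,fx=4,fy=4),alpha=1.6))"
```

```text
t 3.4 box [0.059  0.0926 0.0677] F [-3.   0.9 15. ] w 0.0003
turn [-0.011  0.     0.005] shift [ 0.01   0.008 -0.004]
```

View pics/p3.png

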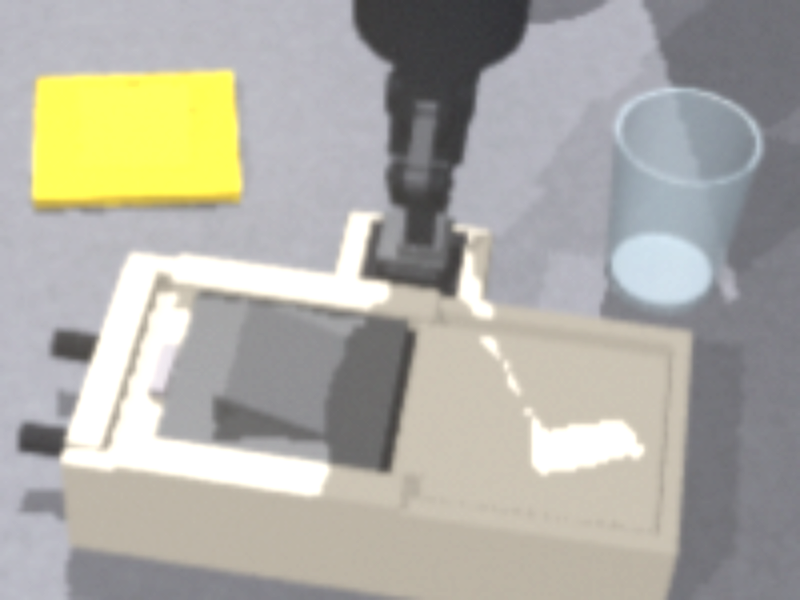

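The tab is fully in (15 N at the hard stop), and the cover has moved over the teeth, with its back face line at (215,415). I lift and move behind the ramp.

Emit:
{"method": "apply_moves", "body": {
  "deltas": [
    [[0,0,0],[0,0,-0.1],-1],
    [[0,0,0],[0,0,-0.2],-1],
    [[0,0,0],[0,0,-0.2],-1],
    [[0,0,0],[0,0,-0.2],-1]
  ]
}}

```text
t: 3.85
ee_pos: [0.4613, -0.0609, 0.1269]
ee_rot: [-3.136, 0.001, -1.705]
wrist_force: [-0.8, -0.7, -1.2]
grip_width: 0.0001
gripper_force: 0.0
```

```bash
python3 -c "
from h import *
go(-.045,0,.125)"
```

```text
t 3.85 box [0.059  0.0934 0.1269] F [-0.8 -0.7 -1.2] w 0.0001
turn [-0.011  0.002  0.004] shift [ 0.347 -0.311  0.008]
```

Emit:
{"method": "apply_moves", "body": {
  "deltas": [
    [[0,0,0],[0.12,-0.1,0],-1],
    [[0,0,0],[0.23,-0.21,0],-1],
    [[0,0,0],[0.32,-0.29,0],-1],
    [[0,0,0],[0.347,-0.311,0],-1],
    [[0,0,0],[0.347,-0.311,0],-1],
    [[0,0,0],[0.347,-0.311,0],-1]
  ]
}}

```text
t: 4.45
ee_pos: [0.5388, -0.1765, 0.1259]
ee_rot: [-3.139, 0.0, -1.706]
wrist_force: [-0.2, -0.3, 1.0]
grip_width: -0.0002
gripper_force: 0.0
```

```bash
python3 -c "
from h import *
go(-.045,0,.063)
im=ctrl.camera('top')[185:335,200:400,::-1]
cv2.imwrite('pics/p4.png',cv2.convertScaleAbs(cv2.resize(im,None,fx=4,fy=4),alpha=1.6))"
```

```text
t 4.45 box [-0.045   0.001   0.1259] F [-0.2 -0.3  1. ] w -0.0002
turn [-0.005  0.     0.003] shift [-0.    -0.003  0.21 ]
```

View pics/p4.png

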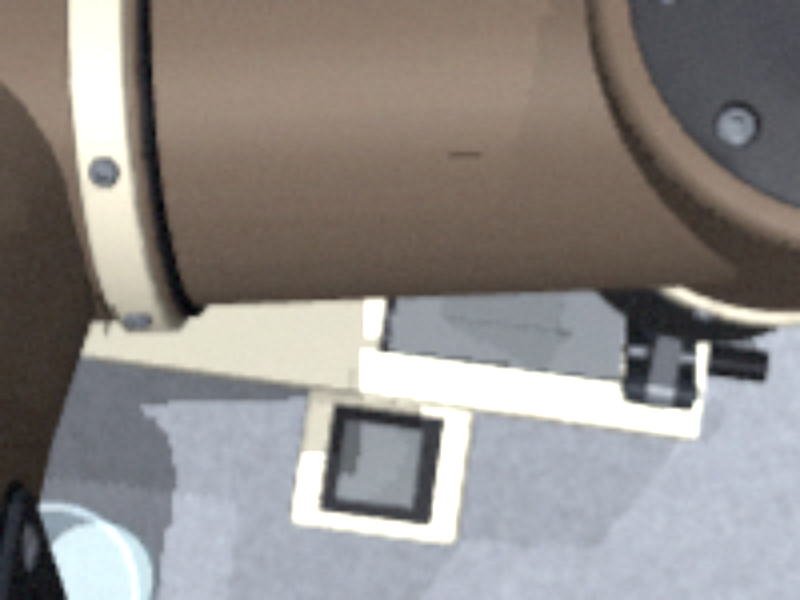

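The ramp's back corner is at (565,332), up from 585, so the cover moved about 8 mm and is free. I descend behind the ramp.

Emit:
{"method": "apply_moves", "body": {
  "deltas": [
    [[0,0,0],[0,-0.002,0.1],-1],
    [[0,0,0],[0,-0.002,0.17],-1],
    [[0,0,0],[0,-0.002,0.205],-1],
    [[0,0,0],[0,-0.002,0.205],-1]
  ]
}}

```text
t: 4.9
ee_pos: [0.5397, -0.1761, 0.0648]
ee_rot: [-3.139, -0.0, -1.704]
wrist_force: [-0.1, -0.1, 0.5]
grip_width: -0.0001
gripper_force: 0.0
```

```bash
python3 -c "
from h import *
go(.100-.011,0,.064)"
```

```text
t 4.9 box [-0.0445  0.0001  0.0648] F [-0.1 -0.1  0.5] w -0.0001
turn [-0.005 -0.     0.006] shift [-0.445 -0.002  0.002]
```

Emit:
{"method": "apply_moves", "body": {
  "deltas": [
    [[0,0,0],[-0.03,0,0],-1],
    [[0,0,0],[-0.06,0,0],-1],
    [[0,0,0],[-0.085,0,0],-1],
    [[0,0,0],[-0.11,0,0],-1],
    [[0,0,0],[-0.135,0,0],-1],
    [[0,0,0],[-0.16,0,0],-1],
    [[0,0,0],[-0.18,0,0],-1],
    [[0,0,0],[-0.2,0,0],-1]
  ]
}}

```text
t: 5.7
ee_pos: [0.5489, -0.1169, 0.0658]
ee_rot: [-3.137, -0.0, -1.705]
wrist_force: [0.3, -1.3, 0.1]
grip_width: -0.0006
gripper_force: 0.7
```

```bash
python3 -c "
from h import *
go(.085,0,.064)"
```

```text
t 5.7 box [ 0.0154 -0.001   0.0658] F [ 0.3 -1.3  0.1] w -0.0006
turn [-0.01  -0.     0.005] shift [-0.232  0.003  0.006]
```

Contact is in place (1.3 N). I keep pushing.

Emit:
{"method": "apply_moves", "body": {
  "deltas": [
    [[0,0,0],[-0.025,0.002,0],-1],
    [[0,0,0],[-0.05,0.002,0],-1],
    [[0,0,0],[-0.075,0.002,0],-1],
    [[0,0,0],[-0.1,0.003,0],-1],
    [[0,0,0],[-0.125,0.003,0],-1],
    [[0,0,0],[-0.15,0.003,0],-1],
    [[0,0,0],[-0.17,0.003,0],-1],
    [[0,0,0],[-0.18,0.003,0],-1]
  ]
}}

```text
t: 6.5
ee_pos: [0.555, -0.0634, 0.0656]
ee_rot: [-3.137, -0.0, -1.705]
wrist_force: [-0.1, -4.3, -2.1]
grip_width: -0.0002
gripper_force: 2.0
```

```bash
python3 -c "
from h import *
go(.085,0,.064)
im=ctrl.camera('scene')[150:300,240:440,::-1]
cv2.imwrite('pics/p5.png',cv2.convertScaleAbs(cv2.resize(im,None,fx=4,fy=4),alpha=1.6))"
```

```text
t 6.5 box [0.0692 0.0003 0.0656] F [-0.1 -4.3 -2.1] w -0.0002
turn [-0.008 -0.001  0.005] shift [-0.053 -0.001  0.005]
```

View pics/p5.png

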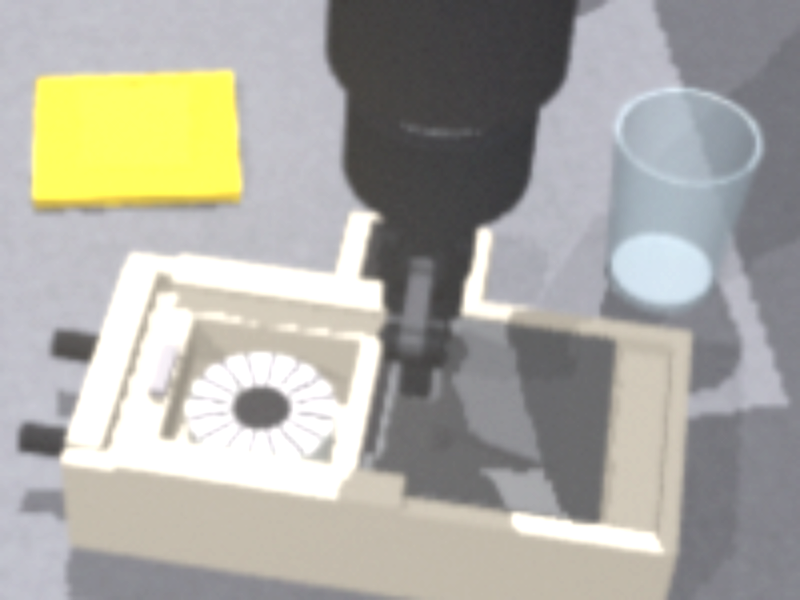

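The cover is straight. Its front edge is at (610,430), about 28 mm short of the stop at (680,440), so its x is about 103 mm. I push about 20 mm more.

Emit:
{"method": "apply_moves", "body": {
  "deltas": [
    [[0,0,0],[-0.02,0,0],-1],
    [[0,0,0],[-0.035,0,0],-1],
    [[0,0,0],[-0.05,0,0],-1],
    [[0,0,0],[-0.06,0,0],-1],
    [[0,0,0],[-0.065,0,0],-1],
    [[0,0,0],[-0.065,0,0],-1]
  ]
}}

```text
t: 7.15
ee_pos: [0.5581, -0.0441, 0.066]
ee_rot: [-3.136, 0.0, -1.704]
wrist_force: [-0.4, 0.1, 0.4]
grip_width: -0.0001
gripper_force: 0.0
```

```bash
python3 -c "
from h import *
go(.06,0,.066)"
```

```text
t 7.15 box [ 0.0887 -0.0002  0.066 ] F [-0.4  0.1  0.4] w -0.0001
turn [-0.011  0.     0.005] shift [ 0.096  0.001 -0.   ]
```

Back off, lift, and clear the view.

Emit:
{"method": "apply_moves", "body": {
  "deltas": [
    [[0,0,0],[0.05,0,0],-1],
    [[0,0,0],[0.05,0,-0.15],-1],
    [[0,0,0],[0.05,0,-0.3],-1],
    [[0,0,0],[0.15,0,-0.45],-1],
    [[0,0,0],[0.3,0,-0.45],-1],
    [[0,0,0],[0.45,0,-0.45],-1],
    [[0,0,0],[0.6,0,-0.45],-1],
    [[0,0,0],[0.6,0,-0.45],-1]
  ]
}}

```text
t: 7.95
ee_pos: [0.5316, -0.2275, 0.2008]
ee_rot: [-3.137, -0.0, -1.71]
wrist_force: [-0.3, 0.6, 0.1]
grip_width: 0.0002
gripper_force: 0.0
```

```bash
python3 -c "
from h import *
im=ctrl.camera('scene')[150:300,240:440,::-1]
cv2.imwrite('pics/p6.png',cv2.convertScaleAbs(cv2.resize(im,None,fx=4,fy=4),alpha=1.6))"
```

```text
(no output)
```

View pics/p6.png

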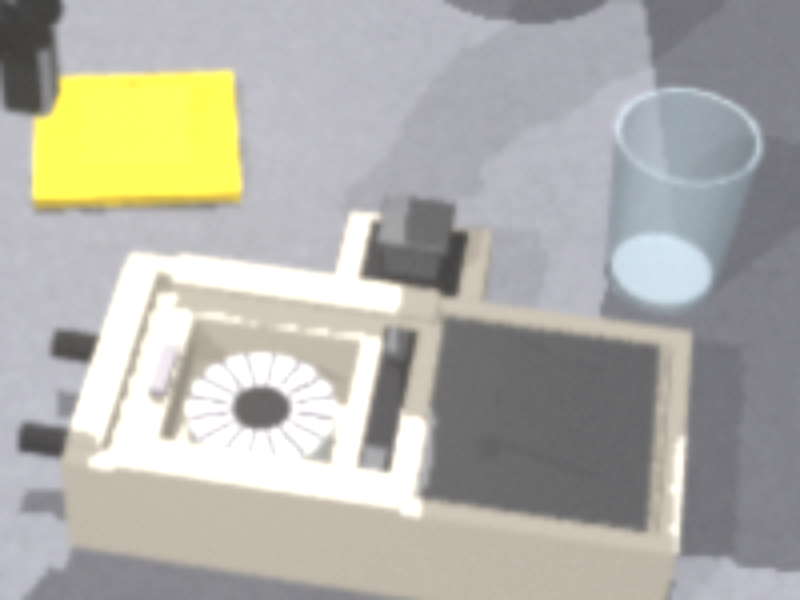

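The tab is up at (415,220), and the teeth are up at (395,345) and (378,455). The cover lies flat from 425 to 660 px, just short of the stop, and the beaker is unmoved.

```bash
python3 -c "
from cell import ctrl
print(ctrl.sign_off())"
```

```text
the job is handed in; nothing more can be done
None
```

I pressed the tab, pushed the cover past the catch teeth, and handed the job in at about 8 s; the last picture shows the cover flat just short of the stop with the tab and teeth up again, and no verdict was returned.

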